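# Fit the toothed key to the swing clamp and close it

## Task

The little swing clamp has lost its key: take the T-handled key with the ring of teeth from the yellow mat, set it on the clamp's toothed spindle head, feel gently for where the teeth mesh and push it fully home without forcing it. Then, turning the key only and never the clamp's arm itself, swing the arm clockwise until it stops over the brass blank, and leave the key standing home on the spindle. Leave everything else on the surface where it is.

Things in the scene. Friction and masses are not known exactly. Their poses are not given: they have to be found in the camera images.
- key_grip (a point): Centre of the crossbar of the loose toothed T-key, on its axis, 66 mm above its foot; z up, x along the bar. The key (0.2 kg, 74 mm tall) stands on its teeth on the 4 mm yellow mat. Black crossbar 70 x 14 x 16 mm (x, y, z) on a 12 mm stem; below 33 mm a 24 mm collar, below 27 mm a steel hub 44 mm across. Grip it firmly (about 40 N). The stamp also has a T-handle but a plain square foot.
- key_foot (a point): Same key and axes: point on its axis at the lower ends of its teeth. Four radial teeth point down, 9.5 mm tall, 9.4 mm wide, from 13 to 22 mm off the axis, at 0, 90, 180 and 270 degrees from x. A bore 14.4 mm across runs up the hub from below, 27 mm deep.
- spindle (a point): On the clamp's upright spindle axis, at the floor between the teeth of its steel head, 56 mm above the surface; fixed, z up, x towards the brass blank. The head: a disc 48 mm across with four upright radial teeth, 9.8 mm wide, 9 mm tall, from 13 to 22 mm off the axis, 90 degrees apart. With the key home, key_foot is at this point and the crossbar's centre 66 mm above it.
- pilot_top (a point): Top of the pilot pin in the middle of the spindle head, 24 mm above the spindle point: 12 mm across, tapering over its last 7 mm; it centres the key. Where the head's teeth stand differs each time and is not measured. They mesh with the key's within about 4 degrees either side of true; otherwise the key rides 9 mm high on the tops of the head's teeth.
- swing (a joint): Angle of the clamp's arm (rad): 0 = against its stop over the brass blank, growing as it opens counterclockwise seen from above, to 1.4; starts at 0.5 to 0.9 and stays where left. The meshed key turns it one for one after up to 0.2 rad of play. It starts to turn at 0.2 N m: pressing under 10 N while feeling for mesh does not drag it; at the stop a clutch in the head slips harmlessly at 0.45 N m.
- stamp: Bystander: T-handled stamp, 70 mm tall, with a smooth square foot 36 x 36 x 12 mm; crossbar 56 x 14 x 16 mm. Origin under its foot.
- tweezer_rest: Bystander: aluminium rest 90 x 24 x 16 mm with steel tweezers 115 mm long lying on it along x. Origin under its centre.
- file_stand: Bystander: slotted plastic stand 50 x 70 x 30 mm with a needle file standing in it, 128 mm high in all. Origin under its centre.
- bowl: Bystander: white ceramic bowl with a lid, 110 mm across, 78 mm high. Origin under its centre.
- glue_jar: Bystander: glass jar 40 mm across, 50 mm high. Origin under its centre.
- paint_pot: Bystander: white pot 38 mm across, 45 mm high. Origin under its centre.
- mug: Bystander: white mug 76 mm across, 85 mm high. Origin under its centre.
- clamp_end (a point): On the clamp's steel arm near its free end, 85 mm from the spindle axis and 48 mm above the surface. The arm is 14 mm wide, 8 mm thick and reaches 90 mm from the axis, its top 52 mm above the surface; x points outward along it. It must not be pushed with the fingers.
- fixture: The whole clamp: aluminium base plate 155 x 100 x 12 mm, fixed to the surface, reaching from 45 mm behind to 110 mm ahead of the spindle along x. Origin under the spindle axis; x towards the brass blank. It counts as forced if, while the key is not yet meshed, it is borne on with over 40 N.
Mind the look-alikes: they are no part of the job. What is shaped like the part that bears key_grip but pink is not meant.

How it is judged:
On the way, in this order (a step that is already met when the one before it is completed fails the run):
1. the key is meshed and pushed home on the spindle head while the arm is still open (z of key_foot in the frame of spindle below 0.003 m and distance between key_foot and spindle below 0.005 m and angle between key_foot's own z axis and vertical below 0.08 rad and value of joint swing above 0.2 rad), for 0.2 s.
2. the arm has been swung to its stop (value of joint swing below 0.06 rad), for 0.2 s.
At the end, for the whole second after the job is handed in: The key stands upright (within 0.08 rad) on the spindle, meshed and home (its foot within 3 mm in height and 5 mm in all of the spindle point), and the arm is within 0.06 rad of its stop over the blank (z of key_foot in the frame of spindle below 0.003 m and distance between key_foot and spindle below 0.005 m and angle between key_foot's own z axis and vertical below 0.08 rad and value of joint swing below 0.06 rad); the robot touches nothing.
It fails at once if the fingers push the clamp's arm (contact force between the fingers and swing_c1 above 1 N).
It fails at once if a bystander is moved more than 30 mm (distance of any of stamp, tweezer_rest, file_stand, bowl, glue_jar, paint_pot, mug from where it was at the start of the episode above 0.03 m).
It fails at once if the clamp is forced: borne on with over 40 N while the key is not meshed (contact force between fixture and anything else above 40 N and z of key_foot in the frame of spindle above 0.005 m).
It also fails if it takes over 58 s, if anything falls off the work surface, if the arm or the gripper's body presses on something with over 40 N, if the wrist force passes 120 N, or if a joint passes its speed limit or range.

## Robot

A 7-joint arm with a two-finger parallel gripper is mounted at the origin on the work surface. World frame = base frame: x ahead of the robot, y to its left, z up, the work surface at z = 0. Lengths are in m, angles in rad, forces in N, time in s.
With the tool pointing down it reaches from about 0.425 to 0.925 m from the base axis. Payload 6.8 kg.
Tool frame: the origin (TCP) lies midway between the tips of the shut fingers; the grasp point (between the pads) lies 19 mm behind it; z points along the fingers, x is the direction in which the jaws open and shut, and the axes are right-handed (so a half turn about z gives the same grasp; the last joint's range is limited). The gripper opens to 85 mm and grips with 20 to 120 N. Pads are 22 mm wide; open, the fingers measure 114 mm over their backs; the gripper's body (76 mm by 85 mm) begins 54 mm behind the grasp point. The pads swing forward as they close: fully open they stand 13 mm farther back than shut.
Start: joints at [1.232, 0.477, 0.022, 1.555, -0.011, 1.109, -0.083], TCP at [0.154, -0.657, 0.231] pointing down, gripper open.
Joint ranges: [-2.96, 2.96], [-0.34, 2.1], [-1.41, 1.46], [0.24, 2.44], [-1.37, 4.51], [0.17, 1.92], [-2.96, 2.96]. Speed limits (rad/s): [2.39, 2.39, 3.14, 3.14, 3.14, 3.14, 3.14].

## Interface

Orientations are given as a unit quaternion [w, x, y, z].
In Python, from station import bot, imaging, nets gives the robot as it stands. The module is installed in compiled form; this text tells all that it offers.
- The arm moves only by the tool apply_moves, never from a script. Its argument "moves" is text: rows parted by semicolons, each of 7 numbers parted by spaces: the gripper command: -1 is fully open, 1 is shut, values between are in proportion, then the shift along the tool's x, y, z normalised to -1 to 1, where 1 is 120 mm, then the turn, a rotation vector about the tool's x, y, z normalised to -1 to 1, where 1 is 4 degrees. In form: hand dx dy dz rx ry rz; .... A call has 1 to 12 rows; each row shifts and turns the commanded pose from where the row before left it, along the tool's axes as they then stand; what a row does not reach is not made up. A row lasts 1/12 s, in which the tool goes at most 41.7 mm and 7.16 degrees, less where a joint would pass 70% of its speed; a pose out of reach is approached as far as the arm can. A call with a number of a shift or a turn outside -1 to 1 is refused whole. A call with a gripper value outside its range is refused whole. The fingers move at their own pace and stop on an object; "force" is the grip in N (left out, the last holds). Time passes only in rows, so rows that do not move let the fingers close. It gives the time, the measured TCP pose, the force and the opening at its end, in the units of the state.
- bot.get_obs(): the state, without advancing time (a new reading comes with each control period).
- imaging.read_camera(name): name is "side" or "top"; returns a dict with "image" (480x640x3 uint8, red, green, blue), "fx", "fy", "cx", "cy" (pixels), "view" (4x4, takes a point from world to camera coordinates). Camera axes: x right, y down, z forward; pixel columns grow to the right and rows downward; lengths in m; the calibration is good to about 2 mm. A picture is of the moment at which its call begins. There is no depth.
- bot.hand_in(): hands the job in, once; it reports no verdict.
Trained networks look in a picture, given as the dict that the camera call returned (one of the last four; its "shot" number tells which), for a name from the list of things; names that differ only in an ending like _2 or _b are one class to them, and where a whole thing is asked for, a point or a joint stands for the part that bears it (a point fixed in the world has none). Each returns a list of dicts, best first, with "score" (0 to 1); they miss things now and then, are a little off and sometimes report something else, mostly with a low value. They report only what shows in the picture. A call takes as long as a camera call. They do not tell look-alikes from the thing itself.
- nets.spot_in(picture, name): "rect" ([left, top, right, bottom] in pixels, round what is visible of it).
- nets.outline_of(picture, name): "region" (480x640 bool, what is visible of it) and "rect" ([left, top, right, bottom] in pixels, round what is visible of it).
- nets.spot_point(picture, name): "location" ([column, row] in pixels: a listed point, or the origin of a listed thing).
The state is a dict: "t": time; "q": joint angles; "joint_vel": joint speeds; "joint_torque": joint torques, N m; "eef_pos": TCP position; "tool_rot": TCP orientation; "contact_force": force on the tool from outside, world axes, zero at the start; "torque": the same for the moment, N m; "gripper_width": opening from 0.0 (shut) to 1.0 (fully open).
Only numpy, scipy, OpenCV 4.12 (cv2) and the standard library are available. Lean on these libraries where they do the work, as an engineer would, in place of code of your own. Each camera call takes 0.05 s, during which the arm holds its last target.

## Working session

There is one attempt and no reset: what is moved stays moved. The work goes in short steps, Python scripts to look and compute and a tool call to move; the robot and the scene stay as the last step left them, time stands still between calls to the robot, and variables do not carry over. Pictures are saved under pics/ and viewed, and the job is handed in when it is done.

Besides the shell and the picture viewer there is one more tool, called after "Emit:" as name(argument=value, ...) on one line, values as JSON. apply_moves: Moves the arm, as the interface text tells. Scaled input: -1 to 1 covers 120 mm each way for a shift and 4 degrees each way for a turn. Its arguments: {"type":"object","properties":{"moves":{"type":"string"},"force":{"type":"number"}},"required":["moves"]}

```bash
mkdir -p pics
cat > h.py <<'E'
import numpy as np, cv2
from station import bot, imaging, nets
def ray(p,uv):
    V=np.array(p["view"]); R=V[:3,:3]; t=V[:3,3]
    d=R.T@np.array([(uv[0]-p["cx"])/p["fx"],(uv[1]-p["cy"])/p["fy"],1]); return -R.T@t, d
def atz(p,uv,z):
    o,d=ray(p,uv); return o+d*(z-o[2])/d[2]
def proj(p,X):
    V=np.array(p["view"]); c=V[:3,:3]@np.array(X)+V[:3,3]
    return np.array([p["fx"]*c[0]/c[2]+p["cx"],p["fy"]*c[1]/c[2]+p["cy"]])
def tri(p1,u1,p2,u2):
    o1,d1=ray(p1,u1);o2,d2=ray(p2,u2)
    A=np.stack([d1,-d2],1); s=np.linalg.lstsq(A,o2-o1,rcond=None)[0]
    a=o1+d1*s[0];b=o2+d2*s[1]; return (a+b)/2,np.linalg.norm(a-b)
def save(p,n): cv2.imwrite("pics/"+n,cv2.cvtColor(p["image"],cv2.COLOR_RGB2BGR))
E
python3 - <<'E'
from h import *
np.set_printoptions(precision=4,suppress=True)
o=bot.get_obs(); print(o)
ps={n:imaging.read_camera(n) for n in("top","side")}
for n,p in ps.items():
    save(p,n+"0.png"); print(n,p["fx"],p["view"])
    for k in ["key_grip","key_foot","spindle","pilot_top","clamp_end","stamp","fixture"]:
        for r in nets.spot_point(p,k)[:3]:
            print(n,k,np.array(r["location"]).round(1),round(r["score"],2))
print(bot.get_obs()["t"])
E
```

```text
{'t': 0.0, 'q': array([ 1.2319,  0.4778,  0.0223,  1.5565, -0.0115,  1.1093, -0.0831]), 'joint_vel': array([ 0.0022,  0.0008,  0.0009, -0.0004, -0.0006,  0.0015, -0.0002]), 'joint_torque': array([ -0.0001, -59.6443,   1.6079, -28.1198,   0.0125,   0.0093,
         0.    ]), 'eef_pos': array([ 0.1542, -0.6565,  0.2303]), 'tool_rot': array([-0.0005,  0.7838, -0.621 , -0.0008]), 'contact_force': array([-0.2045,  0.2806, -0.7242]), 'torque': array([-0.033 ,  0.0039,  0.0532]), 'gripper_width': 1.0001384238435347}
top 448.1203007359659 [[-0.0197 -0.9998  0.0036 -0.0199]
 [-0.9982  0.0195 -0.0572  0.5737]
 [ 0.0572 -0.0048 -0.9984  1.012 ]
 [ 0.      0.      0.      1.    ]]
top key_grip [346.8 286.1] 0.65
top key_grip [285.9 246.9] 0.64
top key_grip [225.6 252.1] 0.6
top key_foot [345.9 287.2] 0.97
top key_foot [292.1 251. ] 0.79
top spindle [226.7 254.6] 0.71
top pilot_top [221.  250.7] 0.7
top pilot_top [126.2 223.7] 0.32
top clamp_end [192.4 233. ] 0.69
top stamp [417.2 259.3] 0.68
top fixture [233.6 251.7] 0.63
side 571.5635835261606 [[-0.693  -0.7207  0.0208  0.3731]
 [-0.5153  0.475  -0.7133  0.3575]
 [ 0.5042 -0.505  -0.7005  1.0203]
 [ 0.      0.      0.      1.    ]]
side key_grip [369.6 221.5] 0.81
side key_grip [296.5 233.2] 0.68
side key_foot [298.3 255.8] 0.95
side key_foot [369.2 246.9] 0.92
side key_foot [465.1 177.2] 0.17
side spindle [248.9 271.7] 0.76
side spindle [466.2 178.6] 0.23
side clamp_end [209.6 282.6] 0.8
side stamp [396.  197.7] 0.69
side fixture [252.5 289.6] 0.97
0.8
```

View pics/top0.png

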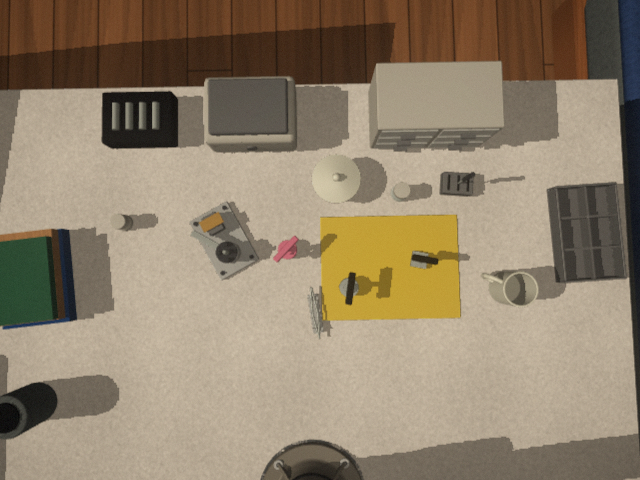

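View pics/side0.png

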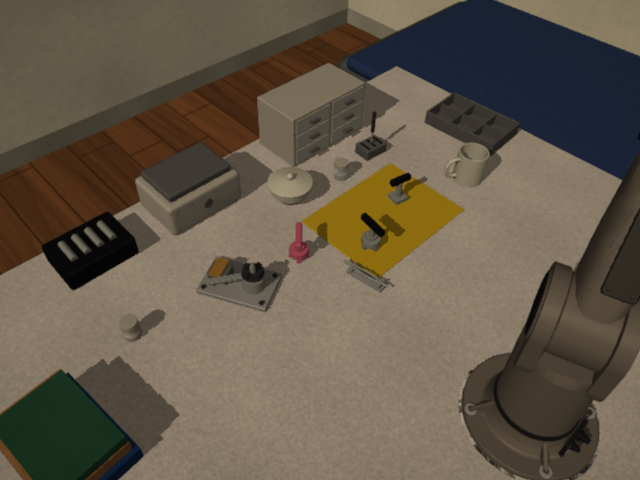

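Run:
```python
import cv2
a=cv2.imread('pics/top0.png')[205:325,160:400]; cv2.imwrite('pics/top0c.png',cv2.resize(a,(800,400),interpolation=cv2.INTER_CUBIC))
a=cv2.imread('pics/side0.png')[190:330,180:410]; cv2.imwrite('pics/side0c.png',cv2.resize(a,(800,487),interpolation=cv2.INTER_CUBIC))
```

```text
(no output)
```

View pics/top0c.png

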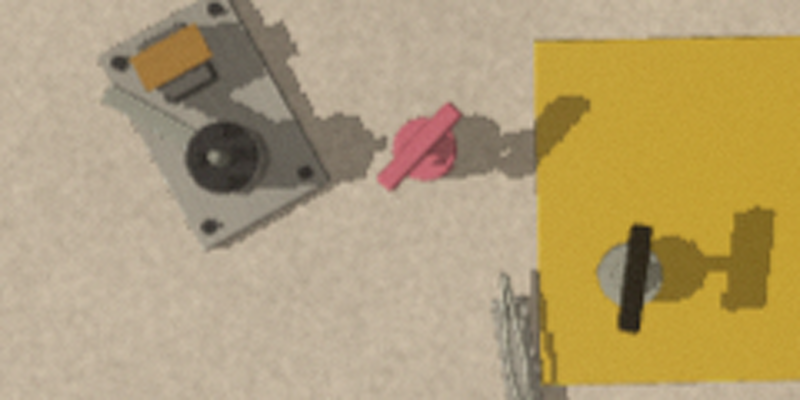

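View pics/side0c.png

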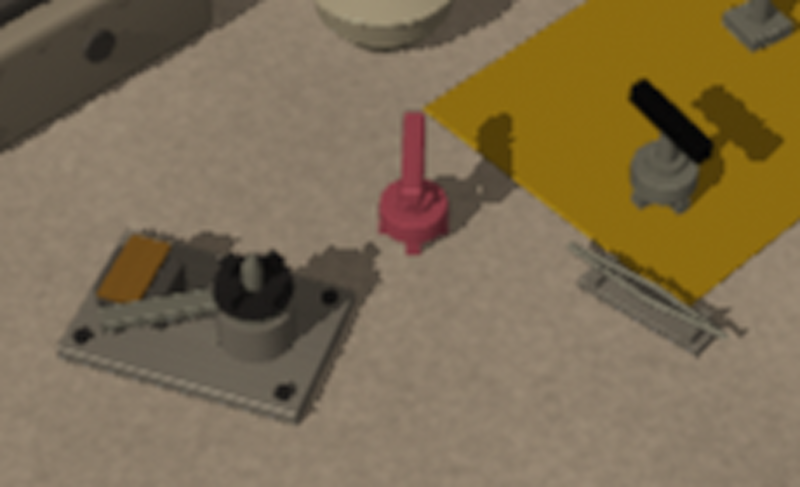

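Run:
```python
from h import *
np.set_printoptions(precision=4,suppress=True)
t=imaging.read_camera("top"); s=imaging.read_camera("side")
print("grip",tri(t,[346.8,286.1],s,[369.6,221.5]), atz(t,[346.8,286.1],.07), atz(s,[369.6,221.5],.07))
print("foot",tri(t,[345.9,287.2],s,[369.2,246.9]), atz(t,[345.9,287.2],.004),atz(s,[369.2,246.9],.004))
print("spin",tri(t,[226.7,254.6],s,[248.9,271.7]),atz(t,[226.7,254.6],.056),atz(s,[248.9,271.7],.056))
print("pil",atz(t,[221,250.7],.08)); print("fix",atz(t,[233.6,251.7],0),atz(s,[252.5,289.6],0))
print("clampend",atz(t,[192.4,233],.048),atz(s,[209.6,282.6],.048))
# bar mask
for n,p,win in(("t",t,(335,265,365,310)),("s",s,(355,205,390,240))):
    im=p["image"].astype(int); m=np.zeros(im.shape[:2],np.uint8); x0,y0,x1,y1=win
    m[y0:y1,x0:x1]=(im[y0:y1,x0:x1].max(2)<48)
    ys,xs=np.nonzero(m); pts=np.stack([xs,ys],1).astype(np.float32)
    r=cv2.minAreaRect(pts); print(n,len(xs),r,pts.mean(0)); b=cv2.boxPoints(r); print(b)
    for c in b: print(atz(p,c,.078 if n=="t" else .07))
    print("c",atz(p,r[0],.078),atz(p,r[0],.07))
# base holes / disc top
im=t["image"]; g=im[215:290,180:265]; cv2.imwrite("pics/tc.png",cv2.resize(g[:,:,::-1],None,fx=8,fy=8,interpolation=cv2.INTER_CUBIC))
im=s["image"]; g=im[245:315,190:290]; cv2.imwrite("pics/sc.png",cv2.resize(g[:,:,::-1],None,fx=8,fy=8,interpolation=cv2.INTER_CUBIC))
```

```text
grip (array([ 0.4692, -0.0853,  0.0825]), np.float64(0.002307123635191965)) [ 0.4694 -0.0853  0.07  ] [ 0.476  -0.0961  0.07  ]
foot (array([ 0.4632, -0.0878,  0.0034]), np.float64(0.0017203318053386721)) [ 0.4639 -0.0871  0.004 ] [ 0.4623 -0.0879  0.004 ]
spin (array([0.5472, 0.1801, 0.0598]), np.float64(0.011784069662098707)) [0.5431 0.1766 0.056 ] [0.5546 0.1818 0.056 ]
pil [0.551  0.1839 0.08  ]
fix [0.5511 0.172  0.    ] [0.5501 0.1804 0.    ]
clampend [0.5928 0.2541 0.048 ] [0.5919 0.2541 0.048 ]
t 91 ((350.2615661621094, 287.90771484375), (4.961389541625977, 30.26447296142578), 7.125016689300537) [350.5385 286.8571]
[[345.9231 302.6154]
 [349.6769 272.5847]
 [354.6    273.2   ]
 [350.8462 303.2308]]
[ 0.4347 -0.0821  0.078 ]
[ 0.4986 -0.0916  0.078 ]
[ 0.4971 -0.1022  0.078 ]
[ 0.4331 -0.0926  0.078 ]
c [ 0.4658 -0.0921  0.078 ] [ 0.4654 -0.0927  0.07  ]
s 219 ((372.5344543457031, 224.99880981445312), (29.047264099121094, 8.334030151367188), 43.02506637573242) [372.8721 224.9954]
[[359.0736 218.1354]
 [364.7601 212.0427]
 [385.9953 231.8622]
 [380.3088 237.9549]]
[ 0.499  -0.0866  0.07  ]
[ 0.5036 -0.1102  0.07  ]
[ 0.4305 -0.0988  0.07  ]
[ 0.4268 -0.0762  0.07  ]
c [ 0.4595 -0.0865  0.078 ] [ 0.4643 -0.0928  0.07  ]
```

View pics/tc.png

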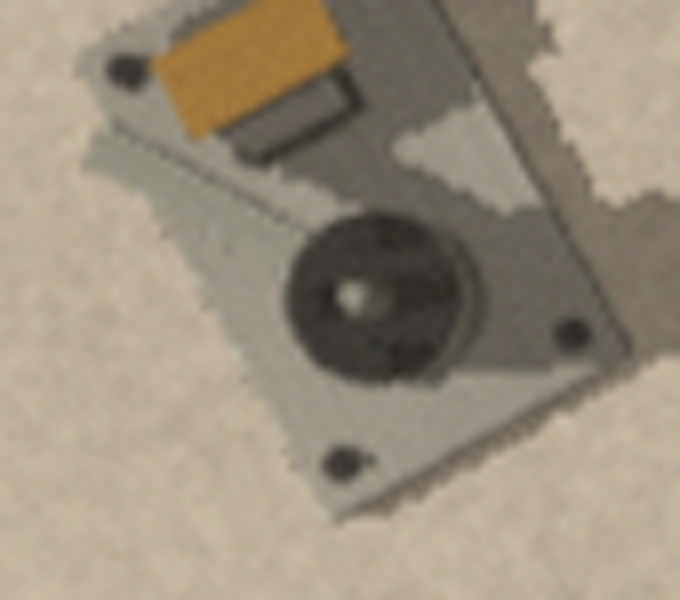

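View pics/sc.png

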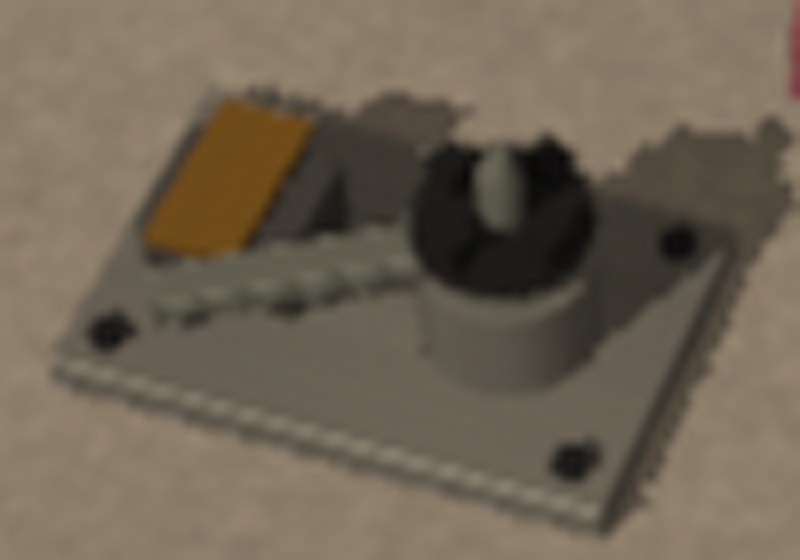

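Run:
```python
from h import *
np.set_printoptions(precision=4,suppress=True)
t=imaging.read_camera("top"); s=imaging.read_camera("side")
print("disc",atz(t,[226.8,251.6],.058),"pilot tri",tri(t,[223.5,251.5],s,[252,263.2]),atz(t,[223.5,251.5],.078),atz(s,[252,263.2],.08))
c=np.array([.5495,.181]); out=[]
def rect(p,z):
    N=400; h=.04
    g=np.linspace(-h,h,N); Y,X=np.meshgrid(-g,-g) # rows: x descending; cols: y descending
    P=np.stack([X+c[0],Y+c[1],np.full_like(X,z)],-1); V=np.array(p["view"])
    q=P@V[:3,:3].T+V[:3,3]
    mx=(p["fx"]*q[...,0]/q[...,2]+p["cx"]).astype(np.float32); my=(p["fy"]*q[...,1]/q[...,2]+p["cy"]).astype(np.float32)
    im=cv2.remap(p["image"],mx,my,cv2.INTER_CUBIC).astype(float)
    im=np.clip(im*3-20,0,255).astype(np.uint8)[:,:,::-1].copy()
    cv2.circle(im,(200,200),120,(0,0,255),1); cv2.circle(im,(200,200),110,(0,255,0),1); cv2.circle(im,(200,200),2,(0,255,255),-1)
    return im
cv2.imwrite("pics/rect.png",np.hstack([rect(t,.065),rect(s,.065)]))
cv2.imwrite("pics/rect2.png",np.hstack([rect(t,.056),rect(s,.056)]))
print(t["shot"])
```

```text
disc [0.5496 0.1759 0.058 ] pilot tri (array([0.5486, 0.1772, 0.0842]), np.float64(0.0011582327831443863)) [0.5493 0.1789 0.078 ] [0.5511 0.1747 0.08  ]
5
```

View pics/rect.png

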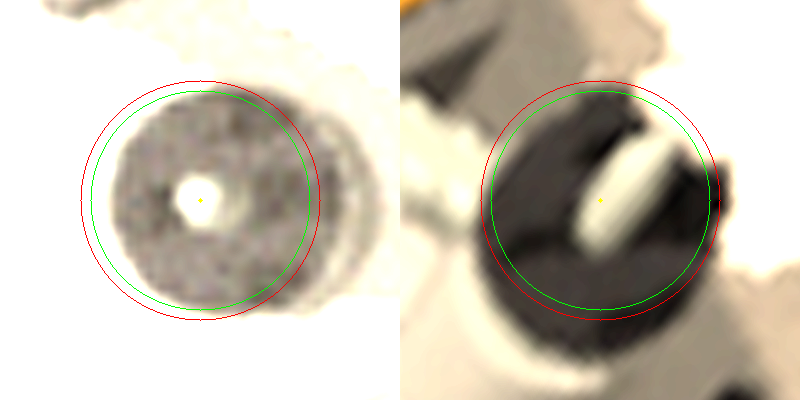

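View pics/rect2.png

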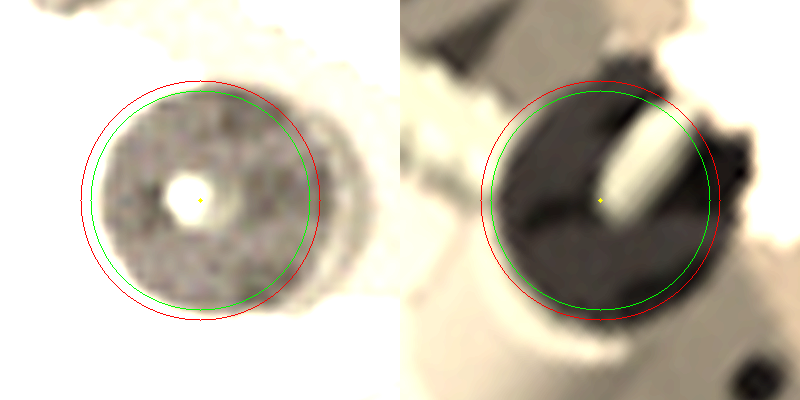

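```bash
cat > ov.py <<'E'
from h import *
s=imaging.read_camera("side"); 
S=16; x0,y0,w,h=236,255,33,33
a=s["image"][y0:y0+h,x0:x0+w].astype(float); a=np.clip(a*3.2-40,0,255).astype(np.uint8)[:,:,::-1]
big=cv2.resize(a,None,fx=S,fy=S,interpolation=cv2.INTER_CUBIC)
def px(X): q=proj(s,X); return tuple(int(v) for v in ((q-[x0,y0]+.5)*S))
c=np.array([.549,.1785])
ims=[big]
for yaw in (-6,4,14):
    im=big.copy()
    for k in range(4):
        t=np.radians(yaw+90*k); u=np.array([np.cos(t),np.sin(t)]); v=np.array([-u[1],u[0]])
        for z,col in((.065,(0,255,0)),(.056,(0,160,255))):
            P=[px([*(c+u*r+v*l),z]) for r,l in((.013,-.0049),(.022,-.0049),(.022,.0049),(.013,.0049))]
            cv2.polylines(im,[np.array(P)],True,col,1)
    for z,r in((.056,.024),(.080,.003),(.073,.006)):
        P=[px([c[0]+r*np.cos(b),c[1]+r*np.sin(b),z]) for b in np.linspace(0,6.28,60)]
        cv2.polylines(im,[np.array(P)],True,(255,0,255),1)
    ims.append(im)
ims=[cv2.resize(i,(400,300)) if 0 else i for i in ims]
o=np.vstack([np.hstack(ims[:2]),np.hstack(ims[2:])])
cv2.imwrite("pics/ov.png",cv2.resize(o,(600,600),interpolation=cv2.INTER_AREA))
cv2.imwrite("pics/ovraw.png",big)
E
python3 ov.py
```

```text
(no output)
```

View pics/ov.png

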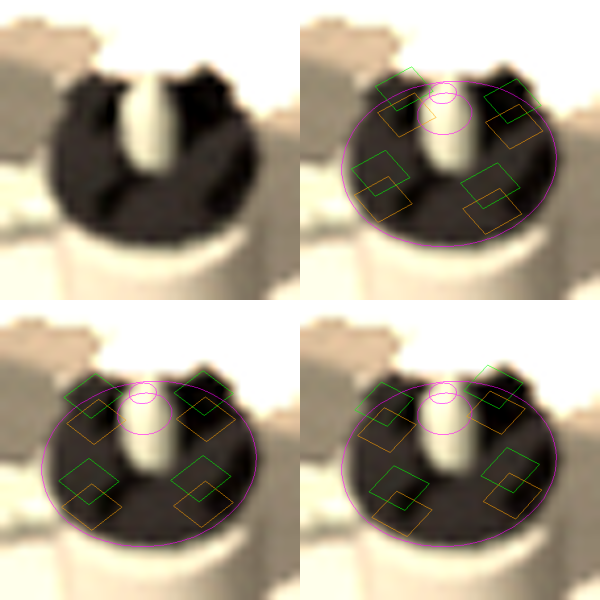

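View pics/ovraw.png

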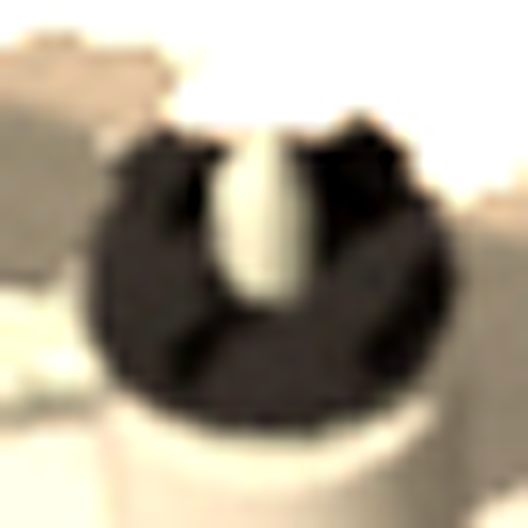

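Emit:
apply_moves(moves="-1 0 0 0 0 0 0.9;-1 0 0 0 0 0 0.9;-1 0 0 0 0 0 0.9;-1 0 0 0 0 0 0.9;-1 0 0 0 0 0 0.9;-1 0 0 0 0 0 0.9;-1 -0.28 -0.104 0 0 0 0;-1 -0.28 -0.104 0 0 0 0;-1 -0.28 -0.104 0 0 0 0;-1 -0.28 -0.104 0 0 0 0;-1 -0.28 -0.104 0 0 0 0;-1 -0.28 -0.104 0 0 0 0", force=40)

```text
t: 2.05
eef_pos: [0.2585, -0.467, 0.2315]
tool_rot: [-0.0, -0.654, 0.757, -0.0]
contact_force: [0.4, -0.0, 0.7]
gripper_width: 0.997
```

Emit:
apply_moves(moves="-1 -0.28 -0.104 0 0 0 0;-1 -0.28 -0.104 0 0 0 0;-1 -0.28 -0.104 0 0 0 0;-1 -0.28 -0.104 0 0 0 0;-1 -0.28 -0.104 0 0 0 0;-1 -0.28 -0.104 0 0 0 0;-1 -0.28 -0.104 0 0 0 0;-1 -0.28 -0.104 0 0 0 0;-1 -0.28 -0.104 0 0 0 0;-1 -0.28 -0.104 0 0 0 0;-1 -0.28 -0.104 0 0 0 0;-1 -0.28 -0.104 0 0 0 0")

```text
t: 3.05
eef_pos: [0.4654, -0.0899, 0.2317]
tool_rot: [0.0, -0.653, 0.757, -0.0]
contact_force: [0.3, 0.0, -0.8]
gripper_width: 0.999
```

```bash
cat > go.py <<'E'
import sys
from h import *
from scipy.spatial.transform import Rotation as Ro
np.set_printoptions(precision=4,suppress=True)
def state(tx=None,yaw=None):
    o=bot.get_obs(); q=o["tool_rot"]; R=Ro.from_quat([q[1],q[2],q[3],q[0]]).as_matrix()
    y=np.degrees(np.arctan2(R[1,0],R[0,0]))
    print("t",round(o["t"],2),"pos",o["eef_pos"],"yaw",round(y,2),"tilt",R[:,2],"F",o["contact_force"],"T",o["torque"],"w",round(o["gripper_width"],4),"q",o["q"])
    if tx is not None:
        d=R.T@(np.array(tx)-o["eef_pos"]); print("total shift units",d/.12)
    if yaw is not None: print("rz units (tool)",-(((yaw-y)+180)%360-180)/4)
    return o,R
if __name__=="__main__":
    a=[float(v) for v in sys.argv[1:]]
    state(a[:3] if len(a)>=3 else None, a[3] if len(a)>3 else None)
E
python3 go.py .4647 -.0915 .2 -98.5
```

```text
t 3.05 pos [ 0.4654 -0.0899  0.2317] yaw -98.39 tilt [ 0.0009 -0.0003 -1.    ] F [ 0.3143  0.005  -0.7982] T [-0.0348 -0.0383  0.0067] w 0.9988 q [ 0.3413  0.1628 -0.312   2.0028  0.0601  0.9836 -1.7174]
total shift units [0.0137 0.0041 0.2642]
rz units (tool) 0.02706854424219074
```

Emit:
apply_moves(moves="-1 0.0137 0.0041 0.25 0 0 0.03;-1 0 0 0.25 0 0 0;-1 0 0 0.25 0 0 0;-1 0 0 0.25 0 0 0;-1 0 0 0.25 0 0 0;-1 0 0 0.25 0 0 0;-1 0 0 0 0 0 0;1 0 0 0 0 0 0;1 0 0 0 0 0 0;1 0 0 0 0 0 0;1 0 0 0 0 0 0;1 0 0 0 0 0 0", force=40)

```text
t: 4.05
eef_pos: [0.4651, -0.0933, 0.0527]
tool_rot: [0.001, -0.653, 0.758, -0.001]
contact_force: [0.2, -1.4, 0.6]
gripper_width: 0.298
```

Emit:
apply_moves(moves="1 0 0 0 0 0 0;1 0 0 0 0 0 0;1 0 0 0 0 0 0;1 0 0 0 0 0 0;1 0 0 0 0 0 0;1 0 0 0 0 0 0")

```text
t: 4.55
eef_pos: [0.4648, -0.093, 0.0522]
tool_rot: [0.0, -0.653, 0.757, -0.001]
contact_force: [-1.0, 0.5, 8.0]
gripper_width: 0.156
```

```bash
python3 go.py
python3 - <<'E'
from h import *
t=imaging.read_camera("top"); s=imaging.read_camera("side")
a=t["image"][230:330,290:410]; b=s["image"][170:270,310:430]
cv2.imwrite("pics/g1.png",cv2.resize(np.hstack([a,b])[:,:,::-1],(800,333),interpolation=cv2.INTER_CUBIC))
E
```

```text
t 4.55 pos [ 0.4648 -0.093   0.0522] yaw -98.49 tilt [ 0.0016 -0.0003 -1.    ] F [-0.9591  0.4968  8.0223] T [0.0235 0.2687 0.0527] w 0.1564 q [ 0.2837  0.4336 -0.2613  2.1535  0.2013  0.5752 -1.8426]
```

View pics/g1.png

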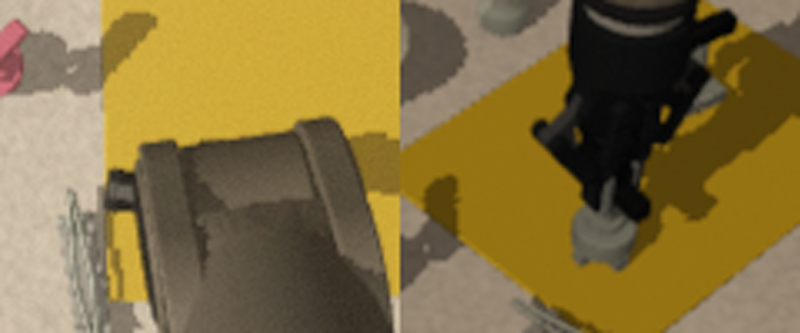

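Emit:
apply_moves(moves="1 0 0 -0.1 0 0 0;1 0 0 -0.25 0 0 0;1 0 0 -0.25 0 0 0;1 0 0 -0.25 0 0 0;1 0 0 -0.25 0 0 0;1 0 0 -0.15 0 0 0;1 0 0 0 0 0 -0.9;1 0 0 0 0 0 -0.9;1 0 0 0 0 0 -0.9;1 0 0 0 0 0 -0.9;1 0 0 0 0 0 -0.9;1 0 0 0 0 0 -0.9")

```text
t: 5.65
eef_pos: [0.4635, -0.0931, 0.2011]
tool_rot: [0.0, 0.784, -0.621, -0.0]
contact_force: [0.2, -0.1, -1.7]
gripper_width: 0.154
```

Emit:
apply_moves(moves="1 0 0 0 0 0 -0.9;1 0 0 0 0 0 -0.9;1 0 0 0 0 0 -0.9;1 0 0 0 0 0 -0.9;1 0 0 0 0 0 -0.9;1 0 0 0 0 0 -0.9;1 0 0 0 0 0 -0.9;1 0 0 0 0 0 -0.9;1 0 0 0 0 0 -0.9;1 0 0 0 0 0 -0.9;1 0 0 0 0 0 0;1 0 0 0 0 0 0")

```text
t: 6.65
eef_pos: [0.4636, -0.0931, 0.2011]
tool_rot: [0.0, 0.937, -0.35, -0.0]
contact_force: [-0.6, -0.6, -2.6]
gripper_width: 0.154
```

```bash
python3 go.py .549 .1785 .2 -41
```

```text
t 6.65 pos [ 0.4636 -0.0931  0.2011] yaw -41.01 tilt [-0.0007  0.     -1.    ] F [-0.6228 -0.6162 -2.5664] T [-0.0386 -0.0095  0.0148] w 0.1539 q [ 0.4684  0.2132 -0.453   2.0308  0.1164  0.9225 -0.7621]
total shift units [-0.9483 -2.1749  0.0087]
rz units (tool) -0.002605479347280948
```

Emit:
apply_moves(moves="1 -0.0948 -0.2175 0 0 0 0;1 -0.0948 -0.2175 0 0 0 0;1 -0.0948 -0.2175 0 0 0 0;1 -0.0948 -0.2175 0 0 0 0;1 -0.0948 -0.2175 0 0 0 0;1 -0.0948 -0.2175 0 0 0 0;1 -0.0948 -0.2175 0 0 0 0;1 -0.0948 -0.2175 0 0 0 0;1 -0.0948 -0.2175 0 0 0 0;1 -0.0948 -0.2175 0 0 0 0;1 0 0 0.25 0 0 0;1 0 0 0.1 0 0 0")

```text
t: 7.65
eef_pos: [0.548, 0.1807, 0.1573]
tool_rot: [0.0, 0.937, -0.349, -0.001]
contact_force: [-1.0, -0.3, -1.8]
gripper_width: 0.153
```

Run:
```python
from go import *
o,R=state([.549,.1785,.13],-41)
t=imaging.read_camera("top"); s=imaging.read_camera("side")
f=o["eef_pos"]-[0,0,.0482]; 
print("expected foot",f, proj(s,f),proj(t,f),proj(s,[.549,.1785,.056]),"nets",[ (r["location"],r["score"]) for r in nets.spot_point(s,"key_foot")],[ (r["location"],r["score"]) for r in nets.spot_point(s,"spindle")])
save(s,"s2.png"); save(t,"t2.png")
b=s["image"][200:310,190:310]; a=t["image"][200:310,170:290]
cv2.imwrite("pics/g2.png",cv2.resize(np.hstack([a,b])[:,:,::-1],(800,367),interpolation=cv2.INTER_CUBIC))
```

```text
t 7.65 pos [0.548  0.1807 0.1573] yaw -40.81 tilt [-0.0017  0.0004 -1.    ] F [-1.0414 -0.2659 -1.8298] T [-0.0722  0.1041  0.0108] w 0.1529 q [-0.0144  0.4523 -0.5301  1.8356  0.2779  0.9293 -1.3811]
total shift units [0.0187 0.0085 0.2271]
rz units (tool) 0.047086547837665194
expected foot [0.548  0.1807 0.1091] [249.7527 256.0462] [219.4669 251.6365] [251.9287 272.4033] nets [([248.3, 256.6], 0.85), ([297.7, 256.4], 0.83), ([211.1, 286.3], 0.58)] []
```

View pics/g2.png

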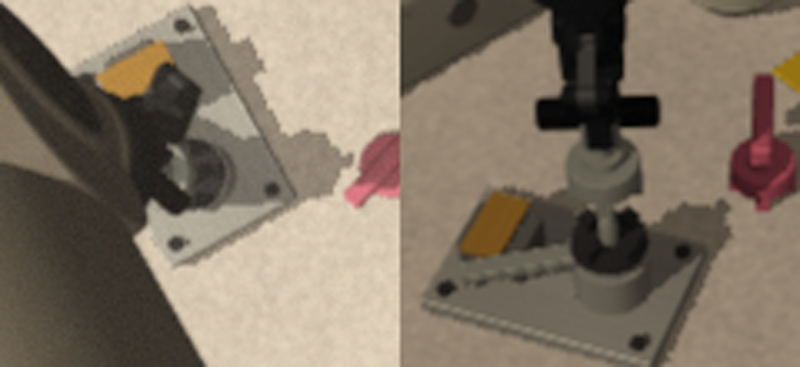

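Run:
```python
import cv2,numpy as np
im=cv2.imread('pics/s2.png').astype(int)
for y in list(range(244,262,2))+list(range(266,282,2)): print(y,im[y,236:270].mean(1).astype(int).tolist())
im=cv2.imread('pics/s2.png')[225:295,220:285]
cv2.imwrite('pics/s2c.png',cv2.resize(np.clip(im.astype(float)*2-20,0,255).astype(np.uint8),None,fx=8,fy=8,interpolation=cv2.INTER_CUBIC))
```

```text
244 [133, 133, 132, 131, 125, 108, 95, 93, 89, 80, 53, 32, 31, 30, 24, 22, 28, 43, 54, 59, 61, 59, 56, 56, 75, 112, 128, 128, 129, 131, 130, 131, 132, 134]
246 [134, 135, 133, 128, 107, 92, 92, 93, 94, 96, 96, 94, 91, 90, 84, 73, 65, 73, 89, 94, 76, 57, 56, 81, 96, 100, 117, 128, 130, 130, 130, 130, 130, 128]
248 [130, 132, 132, 116, 96, 92, 94, 94, 90, 92, 94, 95, 94, 94, 92, 93, 94, 93, 87, 68, 55, 68, 90, 97, 96, 83, 109, 131, 131, 130, 128, 128, 128, 130]
250 [130, 130, 128, 112, 95, 93, 95, 94, 91, 90, 88, 89, 91, 91, 90, 85, 79, 68, 63, 78, 92, 96, 97, 97, 88, 63, 101, 129, 130, 129, 129, 129, 130, 131]
252 [130, 128, 129, 116, 96, 94, 98, 96, 93, 94, 94, 93, 92, 92, 92, 92, 92, 94, 96, 97, 96, 96, 94, 79, 58, 49, 76, 115, 128, 128, 127, 128, 129, 128]
254 [131, 129, 129, 125, 100, 85, 92, 97, 98, 99, 97, 95, 94, 95, 96, 97, 99, 99, 99, 97, 89, 79, 65, 55, 52, 49, 72, 114, 129, 127, 126, 127, 127, 127]
256 [134, 120, 108, 105, 91, 83, 85, 87, 88, 91, 93, 94, 94, 94, 95, 95, 91, 83, 77, 72, 67, 62, 57, 52, 50, 47, 73, 118, 132, 128, 128, 129, 129, 130]
258 [78, 77, 75, 77, 81, 8
[... 711 characters left out ...]
57, 54, 54, 64, 70, 50, 29, 29, 30, 29, 29, 28, 26, 26, 56, 81, 83, 70, 55, 36, 28, 28, 28, 28, 28, 22, 17, 17, 35, 53, 57, 57, 57, 57]
274 [100, 99, 95, 94, 83, 52, 29, 29, 29, 28, 28, 28, 25, 20, 19, 24, 28, 34, 33, 27, 29, 28, 29, 26, 22, 16, 17, 19, 45, 58, 57, 57, 57, 58]
276 [96, 97, 97, 97, 96, 71, 37, 28, 27, 27, 23, 18, 14, 19, 26, 29, 30, 29, 30, 29, 28, 28, 24, 17, 16, 18, 23, 43, 55, 56, 57, 57, 56, 58]
278 [99, 88, 89, 97, 96, 91, 68, 38, 29, 28, 23, 18, 22, 28, 29, 29, 30, 29, 29, 30, 28, 28, 25, 21, 20, 26, 45, 55, 54, 54, 57, 56, 56, 57]
280 [73, 68, 62, 64, 67, 70, 78, 87, 80, 57, 40, 32, 28, 29, 28, 29, 28, 28, 28, 27, 26, 28, 29, 38, 51, 71, 74, 59, 52, 53, 55, 55, 55, 56]
```

View pics/s2c.png

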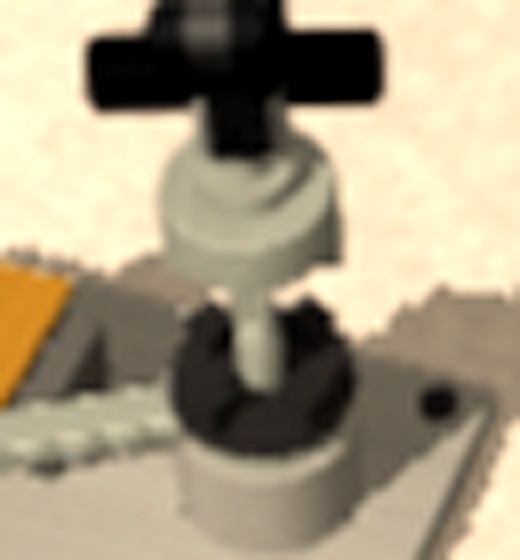

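```bash
python3 - <<'E'
from go import *
s=imaging.read_camera("side")
t=imaging.read_camera("top")
o,R=state([.549,.1785,.13],-41); e=o["eef_pos"]
for z in(.119,.125,.130): print("hub",z,proj(s,[e[0],e[1],z]))
for z in(.056,.065,.08): print("spin",z,proj(s,[.549,.1785,z]))
print(proj(s,[.558,.1785,.056])-proj(s,[.548,.1785,.056]),proj(s,[.548,.1885,.056])-proj(s,[.548,.1785,.056]))
E
python3 - <<'E'
import cv2,numpy as np
im=cv2.imread('pics/t2.png')[230:275,205:250]
cv2.imwrite('pics/t2c.png',cv2.resize(np.clip(im.astype(float)*2-20,0,255).astype(np.uint8),None,fx=12,fy=12,interpolation=cv2.INTER_CUBIC))
E
```

```text
t 7.95 pos [0.5497 0.1781 0.1605] yaw -41.0 tilt [ 0.0017  0.0001 -1.    ] F [-0.094   0.5911 -2.3866] T [-0.0055  0.0083 -0.0303] w 0.1535 q [-0.01    0.4476 -0.5295  1.8336  0.2766  0.9322 -1.3783]
total shift units [-0.0068  0.0018  0.2543]
rz units (tool) 0.00019435967208636384
hub 0.119 [249.9251 251.5431]
hub 0.125 [249.7335 249.4999]
hub 0.13 [249.5727 247.7855]
spin 0.056 [251.9287 272.4033]
spin 0.065 [251.6624 269.5612]
spin 0.08 [251.2121 264.7551]
[-3.0962 -2.7651] [-3.8296  2.5911]
```

View pics/t2c.png

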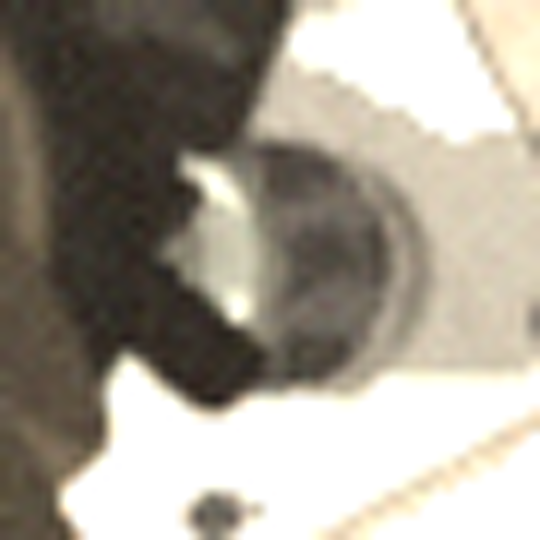

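Run:
```python
from go import *
o,R=state(); e=o["eef_pos"]; q=o["tool_rot"]
s=imaging.read_camera("side"); t=imaging.read_camera("top")
save(s,"s3.png"); save(t,"t3.png")
def over(p,x0,y0,w,h,S,c,sp):
    a=np.clip(p["image"][y0:y0+h,x0:x0+w].astype(float)*2-20,0,255).astype(np.uint8)[:,:,::-1]
    im=cv2.resize(a,None,fx=S,fy=S,interpolation=cv2.INTER_CUBIC)
    def circ(c,z,r,col):
        P=[((proj(p,[c[0]+r*np.cos(b),c[1]+r*np.sin(b),z])-[x0,y0]+.5)*S).astype(int) for b in np.linspace(0,6.283,80)]
        cv2.polylines(im,[np.array(P)],True,col,1)
    f=e[2]-.0482
    circ(c,f+.027,.022,(0,0,255)); circ(c,f+.0095,.022,(0,0,255))
    circ(sp,.056,.024,(0,200,0)); circ(sp,.012,.024,(0,200,0))
    circ(sp,.073,.006,(255,0,255)); circ(sp,.08,.003,(255,0,255))
    return cv2.resize(im,(400,400))
c=e[:2]; sp=[.549,.1785]
cv2.imwrite("pics/o3.png",np.hstack([over(t,200,228,50,50,10,c,sp),over(s,222,234,60,60,10,c,sp)]))
```

```text
t 7.95 pos [0.5497 0.1781 0.1605] yaw -41.0 tilt [ 0.0017  0.0001 -1.    ] F [-0.094   0.5911 -2.3866] T [-0.0055  0.0083 -0.0303] w 0.1535 q [-0.01    0.4476 -0.5295  1.8336  0.2766  0.9322 -1.3783]
```

View pics/o3.png

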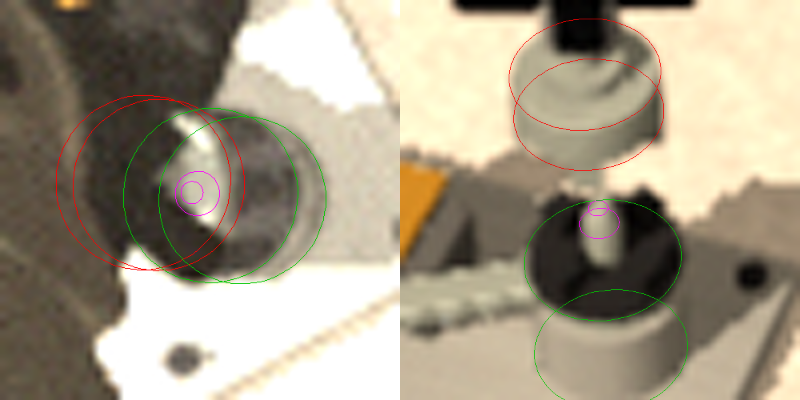

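Emit:
apply_moves(moves="1 0 0 0.1 0 0 0;1 0 0 0.1 0 0 0;1 0 0 0.03 0 0 0;1 0 0 0.03 0 0 0;1 0 0 0.03 0 0 0;1 0 0 0 0 0 0")

```text
t: 8.55
eef_pos: [0.5485, 0.1786, 0.1235]
tool_rot: [0.0, 0.937, -0.349, -0.001]
contact_force: [0.6, -0.5, -1.4]
gripper_width: 0.151
```

```bash
python3 go.py .549 .1785 .1132 -41
```

```text
t 8.55 pos [0.5485 0.1786 0.1235] yaw -40.89 tilt [-0.0013 -0.0004 -1.    ] F [ 0.5844 -0.5021 -1.4156] T [-0.0379  0.0053 -0.0004] w 0.1507 q [-0.027   0.4935 -0.5125  1.8621  0.3094  0.8667 -1.4051]
total shift units [ 0.0036 -0.0025  0.0862]
rz units (tool) 0.027248137330225575
```

Emit:
apply_moves(moves="1 0 0 0.02 0 0 0;1 0 0 0.02 0 0 0;1 0 0 0.02 0 0 0;1 0 0 0.015 0 0 0;1 0 0 0 0 0 0;1 0 0 0 0 0 0")

```text
t: 9.05
eef_pos: [0.5489, 0.1787, 0.1155]
tool_rot: [0.0, 0.937, -0.349, -0.0]
contact_force: [-0.1, -0.2, -1.5]
gripper_width: 0.152
```

Emit:
apply_moves(moves="1 0 0 0.01 0 0 0;1 0 0 0.01 0 0 0;1 0 0 0 0 0 0;1 0 0 0 0 0 0")

```text
t: 9.38
eef_pos: [0.5491, 0.1787, 0.1132]
tool_rot: [-0.0, 0.937, -0.349, 0.0]
contact_force: [0.8, -0.8, -1.7]
gripper_width: 0.157
```

Emit:
apply_moves(moves="1 0 0 0.01 0 0 0;1 0 0 0.01 0 0 0;1 0 0 0 0 0 0;1 0 0 0 0 0 0")

```text
t: 9.72
eef_pos: [0.5494, 0.1782, 0.1106]
tool_rot: [0.0, 0.937, -0.35, 0.0]
contact_force: [2.3, -1.4, -1.0]
gripper_width: 0.159
```

Emit:
apply_moves(moves="1 0 0 0.01 0 0 0;1 0 0 0.01 0 0 0;1 0 0 0 0 0 0;1 0 0 0 0 0 0")

```text
t: 10.05
eef_pos: [0.5493, 0.1783, 0.1082]
tool_rot: [0.0, 0.937, -0.35, 0.0]
contact_force: [3.5, -3.0, -1.7]
gripper_width: 0.153
```

```bash
python3 go.py .549 .1785 .1042 -41
```

```text
t 10.05 pos [0.5493 0.1783 0.1082] yaw -40.92 tilt [ 0.0004 -0.0004 -1.    ] F [ 3.4613 -2.9746 -1.6813] T [-0.6634 -0.8013  0.0881] w 0.1526 q [-0.0346  0.5135 -0.5031  1.8721  0.3253  0.8372 -1.4178]
total shift units [-0.0029  0.0002  0.0333]
rz units (tool) 0.02124279757789793
```

Emit:
apply_moves(moves="1 0.006 0 0.01 0 0 0;1 0 0 0.01 0 0 0;1 0 0 0 0 0 0;1 0 0 0 0 0 0")

```text
t: 10.38
eef_pos: [0.5495, 0.1782, 0.1057]
tool_rot: [0.0, 0.937, -0.349, -0.0]
contact_force: [2.7, -2.8, -1.9]
gripper_width: 0.154
```

```bash
python3 go.py .549 .1785 .1042 -41
```

```text
t 10.38 pos [0.5495 0.1782 0.1057] yaw -40.89 tilt [-0.0001 -0.     -1.    ] F [ 2.6583 -2.7872 -1.9283] T [-0.551  -0.7246  0.0631] w 0.1543 q [-0.0352  0.5172 -0.502   1.873   0.3273  0.8333 -1.4186]
total shift units [-0.0045  0.0005  0.0127]
rz units (tool) 0.026336713841523363
```

Emit:
apply_moves(moves="1 0.004 0 0.008 0 0 0;1 0 0 0.008 0 0 0;1 0 0 0 0 0 0;1 0 0 0 0 0 0")

```text
t: 10.72
eef_pos: [0.5497, 0.1782, 0.1043]
tool_rot: [-0.0, 0.937, -0.349, -0.0]
contact_force: [0.0, -1.6, 3.1]
gripper_width: 0.157
```

```bash
python3 go.py .549 .1785 .1042 -41
python3 - <<'E'
from h import *
s=imaging.read_camera("side"); im=s["image"][225:300,215:290]
cv2.imwrite('pics/s4c.png',cv2.resize(np.clip(im[:,:,::-1].astype(float)*2-20,0,255).astype(np.uint8),None,fx=8,fy=8,interpolation=cv2.INTER_CUBIC))
E
```

```text
t 10.72 pos [0.5497 0.1782 0.1043] yaw -40.88 tilt [-0.      0.0001 -1.    ] F [ 0.0403 -1.6332  3.1391] T [-0.4969 -0.0991  0.0209] w 0.1568 q [-0.0358  0.5195 -0.5012  1.8734  0.3288  0.8307 -1.4193]
total shift units [-0.006   0.0022  0.0005]
rz units (tool) 0.029392725072185044
```

View pics/s4c.png

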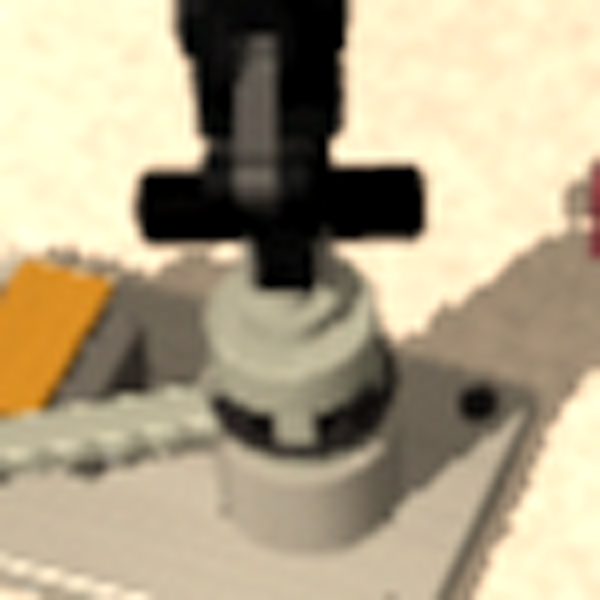

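Emit:
apply_moves(moves="1 0 0 0.008 0 0 0;1 0 0 0 0 0 0;1 0 0 0 0 0 0;1 0 0 0 0 0 0;1 0 0 0 0 0 0.5;1 0 0 0 0 0 0.5;1 0 0 0 0 0 0.5;1 0 0 0 0 0 0.5;1 0 0 0 0 0 0.5;1 0 0 0 0 0 0.5;1 0 0 0 0 0 0.5;1 0 0 0 0 0 0.5")

```text
t: 11.77
eef_pos: [0.5502, 0.1783, 0.1041]
tool_rot: [-0.0, 0.879, -0.477, 0.0]
contact_force: [-0.9, -2.5, 10.4]
gripper_width: 0.152
```

```bash
python3 go.py
```

```text
t 11.77 pos [0.5502 0.1783 0.1041] yaw -56.96 tilt [ 0.0011 -0.     -1.    ] F [-0.905  -2.5129 10.3781] T [-0.7116  0.2625  0.2123] w 0.1516 q [-0.0858  0.5075 -0.4346  1.8768  0.2852  0.8172 -1.6631]
```

Emit:
apply_moves(moves="1 0 0 0 0 0 0.5;1 0 0 0 0 0 0.5;1 0 0 0 0 0 0.5;1 0 0 0 0 0 0.5;1 0 0 0 0 0 0.5;1 0 0 0 0 0 0.5;1 0 0 0 0 0 0.5;1 0 0 0 0 0 0.5;1 0 0 0 0 0 0.5;1 0 0 0 0 0 0.5;1 0 0 0 0 0 0.5;1 0 0 0 0 0 0.5")

```text
t: 12.77
eef_pos: [0.5499, 0.1781, 0.1041]
tool_rot: [-0.0, 0.761, -0.649, 0.0]
contact_force: [-1.8, -4.3, 11.0]
gripper_width: 0.156
```

```bash
python3 go.py
python3 - <<'E'
from h import *
s=imaging.read_camera("side"); t=imaging.read_camera("top"); im=np.hstack([t["image"][210:290,180:260],s["image"][225:305,195:275]])
cv2.imwrite('pics/s5c.png',cv2.resize(np.clip(im[:,:,::-1].astype(float)*1.5-10,0,255).astype(np.uint8),(800,400),interpolation=cv2.INTER_CUBIC))
E
```

```text
t 12.77 pos [0.5499 0.1781 0.1041] yaw -80.92 tilt [ 0.0006 -0.0005 -1.    ] F [-1.7864 -4.278  10.9768] T [-0.8744  0.4375  0.4287] w 0.156 q [-0.1613  0.4926 -0.3355  1.8823  0.2194  0.802  -2.0254]
```

View pics/s5c.png

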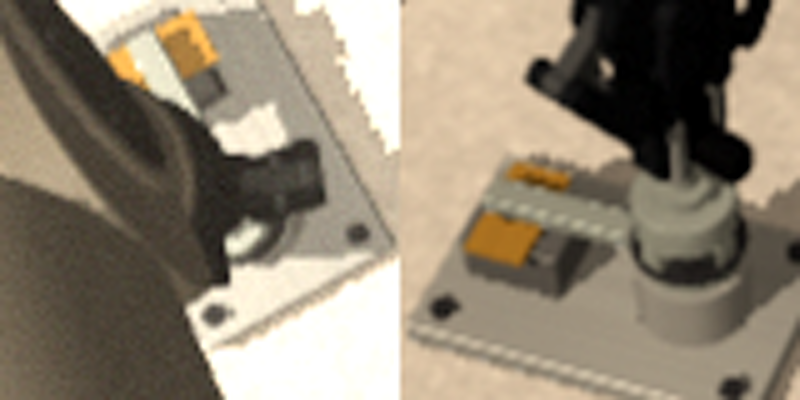

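Emit:
apply_moves(moves="1 0 0 0 0 0 0.4;1 0 0 0 0 0 0.4;1 0 0 0 0 0 0.4;1 0 0 0 0 0 0.4;1 0 0 0 0 0 0;1 0 0 0 0 0 0;1 0 0 0 0 0 0")

```text
t: 13.45
eef_pos: [0.5499, 0.1782, 0.1041]
tool_rot: [-0.0, 0.724, -0.69, 0.0]
contact_force: [-2.0, -3.3, 10.6]
gripper_width: 0.156
```

```bash
python3 go.py
```

```text
t 13.45 pos [0.5499 0.1782 0.1041] yaw -87.24 tilt [ 0.0007 -0.0002 -1.    ] F [-1.979  -3.345  10.6202] T [-0.8687  0.4817  0.2877] w 0.1562 q [-0.1814  0.4893 -0.3093  1.8837  0.2019  0.7983 -2.1208]
```

Run:
```python
from h import *
s=imaging.read_camera("side"); t=imaging.read_camera("top")
c=np.array([.5495,.1782])
for n,p in(("t",t),("s",s)):
    for r in nets.spot_point(p,"clamp_end")[:2]:
        X=atz(p,r["location"],.048)[:2]; print(n,r["score"],r["location"],X,np.degrees(np.arctan2(*(X-c)[::-1])))
for z in(.052,):
  out=[]
  for p in(t,s):
    g=np.linspace(0,1,400); N=400
    X=c[0]+.11-.13*g[:,None]+0*g[None]; Y=c[1]+.10-.13*g[None]+0*g[:,None]
    V=np.array(p["view"]); q=np.stack([X,Y,np.full_like(X,z)],-1)@V[:3,:3].T+V[:3,3]
    im=cv2.remap(p["image"],(p["fx"]*q[...,0]/q[...,2]+p["cx"]).astype(np.float32),(p["fy"]*q[...,1]/q[...,2]+p["cy"]).astype(np.float32),cv2.INTER_CUBIC)
    im=np.clip(im[:,:,::-1].astype(float)*1.5-10,0,255).astype(np.uint8).copy()
    for a,col in((29.5,(0,0,255)),(35,(255,0,0))):
        u=np.array([np.cos(np.radians(a)),np.sin(np.radians(a))])
        for l in(-.007,.007):
            f=lambda r:(int((c[1]+.1-(c[1]+u[1]*r+l*u[0]))/.13*400),int((c[0]+.11-(c[0]+u[0]*r-l*u[1]))/.13*400))
            cv2.line(im,f(.03),f(.09),col,1)
    out.append(im)
cv2.imwrite("pics/r6.png",np.hstack(out))
```

```text
t 0.56 [206.8, 218.9] [0.6237306  0.22195914] 30.51946652119599
t 0.56 [218.1, 253.0] [0.54723748 0.19730624] 96.75340377849786
s 0.77 [213.8, 264.2] [0.62560868 0.21874195] 28.043556461729224
```

View pics/r6.png

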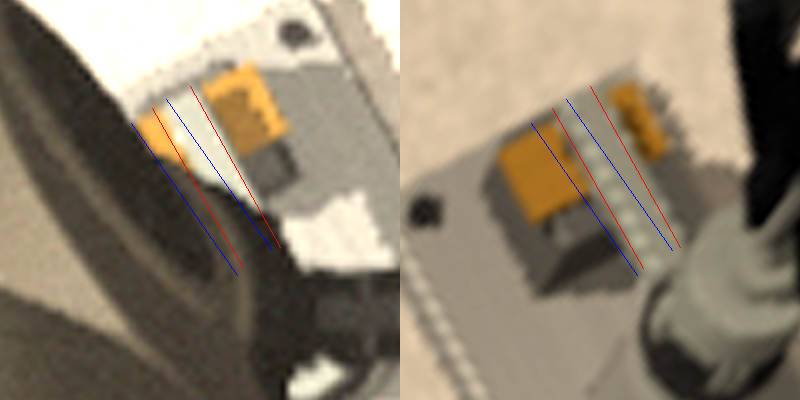

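Emit:
apply_moves(moves="1 0 0 -0.004 0 0 -0.4;1 0 0 -0.004 0 0 -0.4;1 0 0 0 0 0 0;1 0 0 0 0 0 0;1 0 0 0 0 0 0")

```text
t: 14.07
eef_pos: [0.5498, 0.178, 0.1042]
tool_rot: [-0.0, 0.742, -0.67, -0.0]
contact_force: [0.1, -2.2, 5.9]
gripper_width: 0.153
```

```bash
python3 go.py
```

```text
t 14.07 pos [0.5498 0.178  0.1042] yaw -84.13 tilt [ 0.      0.0001 -1.    ] F [ 0.1179 -2.1516  5.8513] T [-0.6621  0.0954  0.086 ] w 0.1535 q [-0.1707  0.491  -0.3226  1.8828  0.2097  0.8005 -2.0729]
```

Torque relieved. Open partly first, then fully, then withdraw.

Emit:
apply_moves(moves="0.2 0 0 0 0 0 0;0.2 0 0 0 0 0 0;0.2 0 0 0 0 0 0;0.2 0 0 0 0 0 0;-0.3 0 0 0 0 0 0;-0.3 0 0 0 0 0 0;-0.3 0 0 0 0 0 0;-0.3 0 0 -0.1 0 0 0;-0.3 0 0 -0.2 0 0 0;-0.3 0 0 -0.25 0 0 0;-0.3 0 0 -0.25 0 0 0;-0.3 0 0 -0.25 0 0 0")

```text
t: 15.07
eef_pos: [0.5496, 0.178, 0.2322]
tool_rot: [-0.0, 0.743, -0.67, -0.0]
contact_force: [0.2, -0.2, -0.1]
gripper_width: 0.653
```

Emit:
apply_moves(moves="-0.3 0 0.25 0 0 0 0;-0.3 0 0.25 0 0 0 0;-0.3 0 0.25 0 0 0 0;-0.3 0 0.25 0 0 0 0;-0.3 0 0 0 0 0 0;-0.3 0 0 0 0 0 0")

```text
t: 15.57
eef_pos: [0.4296, 0.1655, 0.2311]
tool_rot: [-0.0, 0.743, -0.669, 0.001]
contact_force: [0.7, -0.2, 0.9]
gripper_width: 0.652
```

```bash
python3 go.py
python3 - <<'E'
from h import *
s=imaging.read_camera("side"); t=imaging.read_camera("top"); im=np.hstack([t["image"][200:300,170:270],s["image"][205:305,195:295]])
cv2.imwrite('pics/s7.png',cv2.resize(np.clip(im[:,:,::-1].astype(float)*1.5-10,0,255).astype(np.uint8),(800,400),interpolation=cv2.INTER_CUBIC))
for n,p in(("t",t),("s",s)):
    for k,z in(("key_foot",.056),("key_grip",.122),("clamp_end",.048)):
        for r in nets.spot_point(p,k)[:3]: print(n,k,r["score"],r["location"],atz(p,r["location"],z))
save(t,"t7.png"); save(s,"sfull7.png")
E
```

```text
t 15.57 pos [0.4296 0.1655 0.2311] yaw -84.04 tilt [ 0.0016 -0.0003 -1.    ] F [ 0.6563 -0.2005  0.8598] T [-0.0206 -0.0269  0.0032] w 0.6517 q [-0.1348  0.1473 -0.4024  2.0267  0.0707  0.9791 -2.0394]
t key_foot 0.76 [289.6, 252.1] [0.54586682 0.03815702 0.056     ]
t key_foot 0.56 [226.9, 254.5] [0.54329238 0.17618199 0.056     ]
t key_grip 0.83 [285.8, 247.6] [0.55317551 0.0415159  0.122     ]
t key_grip 0.73 [218.1, 249.9] [0.55117111 0.18064038 0.122     ]
t clamp_end 0.55 [209.5, 222.6] [0.61533552 0.21599437 0.048     ]
s key_foot 0.91 [297.1, 256.8] [0.51750927 0.08237265 0.056     ]
s key_foot 0.66 [249.8, 271.9] [0.55298704 0.18083808 0.056     ]
s key_grip 0.77 [247.6, 248.9] [0.55601371 0.17862818 0.122     ]
s key_grip 0.61 [296.5, 233.5] [0.52162033 0.07983938 0.122     ]
```

View pics/s7.png

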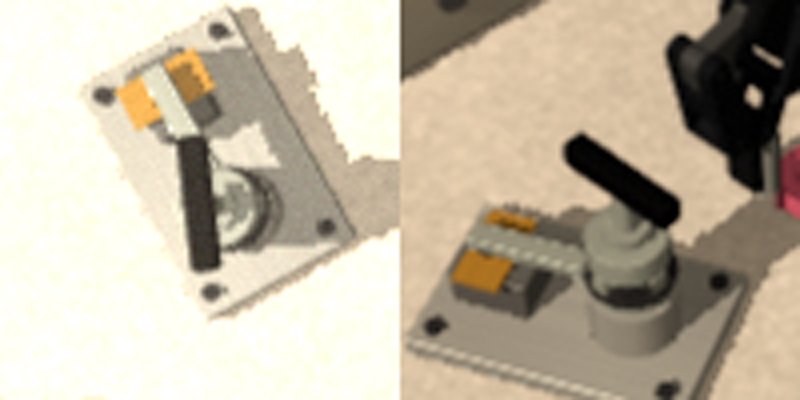

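View pics/t7.png

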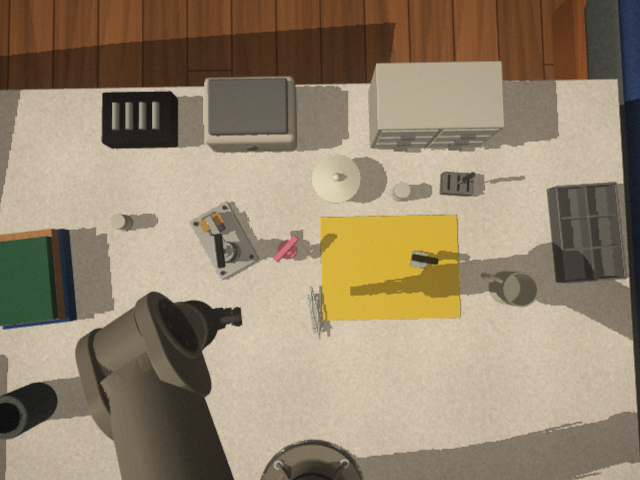

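Run:
```python
from h import *
t=imaging.read_camera("top"); s=imaging.read_camera("side")
print(proj(t,[.5497,.178,.13]),proj(s,[.5497,.178,.122]), "seen top (219.2,250.4), side",195+620/4-100,205+180/4)
u=np.array([np.cos(np.radians(29.5)),np.sin(np.radians(29.5))])
print(proj(t,[.5497+u[0]*.09,.178+u[1]*.09,.052]),"seen arm tip",170+150/4,200+65/4)
print(bot.hand_in())
```

```text
[218.51828387 250.45727565] [249.8795496 250.4945592] seen top (219.2,250.4), side 250.0 250.0
[206.17724005 216.7862794 ] seen arm tip 207.5 216.25
the job is handed in; nothing more can be done
None
```

I put the black T-key on the clamp's spindle, meshed and fully home. Turning only the key, I swung the arm clockwise to its stop over the brass blank and left the key standing there. The job is handed in; it reports no verdict.

- **Meshing:** I estimated the tooth positions from the side camera, turned the key to match and lowered it in small steps. It went in on the first try. At home the sensed vertical force was about 3 N, and while turning I pressed with about 11 N. The height matched the expected home position to within 0.1 mm.
- **Swing:** I turned the key about 46° clockwise. The turning torque rose from about 0.21 N m to about 0.43 N m, close to the 0.45 N m at which the clutch slips. I then eased the key back about 3° and let go.
- **Last checks:**
  - Both cameras show the key upright and within about 1 pixel (about 2 mm) of where it should be.
  - In the top view taken after release, the arm's tip is within 1 to 2 pixels of where it would be at the stop.
  - The arm's angle could only be read by eye to about ±4°, and 0.06 rad is 3.4°. That it reached the stop therefore rests mainly on the torque rise.
  - By eye, everything else on the surface is where it started.
- **Disagreements:** The network's position for the key's foot in the top view was about 6 mm off. The touch and height readings contradict it, so I set it aside.

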